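Release the ratchet clamp and rack the tool holder

TASK

The tool holder in the bench fixture is held down by a sprung swing arm that a pawl locks on its ratchet wheel. Push the pawl off the wheel by its pin with only a light, felt pressure, never leaning on its stop, and keep it off until the arm has swung fully open; then lift the tool holder out and set it fully home and upright in the empty red pocket of the rack without dropping it. Force nothing, leave the other things where they are and let go at the end.

Things in the scene. Friction and masses are not known exactly. Their poses are not given: they have to be found in the camera images.
- fixture: Fixed grey fixture, base plate 200 (x) x 120 (y) x 12 mm; origin: centre of its underside, z up. In its frame: socket block 60 x 60 mm, top 42 mm high, at x 37, y 0 mm; upright spindle at x -45, y 0 with swing arm and, above it, a 20-tooth ratchet wheel 61 mm across (top 83, cap 87 mm high); pawl pivot at x -81, y -38. Only the pawl's pin (108 mm) and the tool holder stand higher.
- socket (a point): Centre of the mouth of the socket in the fixture's block, 42 mm above the fixture's underside; the tool holder's flange stands on this mouth.
- clamp_arm (a joint): Angle of swing arm and ratchet wheel (rad): about 0 when locked, arm over the holder's flange. Its spring opens it anticlockwise (from above) to 1.45, its stop. Damped: opens in about 3 s while the pawl is held off; if the pawl drops in early, the wheel catches at the next tooth (every 0.31 rad).
- clamp_tip (a point): End of the swing arm: dark steel bar, 66 mm from the spindle axis, 16 mm wide, 59.5 to 69.5 mm above the fixture's underside; the point is at mid-thickness. Locked, it lies 8 mm inside the rim of the holder's flange, 1.5 mm above it.
- pawl: Dark steel lever, 72 to 84 mm high; origin on its upright pivot axis at the level of the fixture's underside; its +y points to the nose (38 mm, on the wheel), the tail runs 62 mm along -y. Turned anticlockwise (from above), the nose leaves the wheel; about 0.145 rad frees it, at 0.17 is a hard stop. It springs back when let go.
- holder: The tool holder to move, nose up in the fixture: round, 105 mm high, 0.3 to 0.55 kg. Origin: centre of its small lower end, z up. Taper 22 to 31 mm thick up to 24 mm, flange 48 mm across from 24 to 40 mm, black neck 27 mm, bright collet nut 34 mm across from 78 to 105 mm (grip here).
- rack: Low grey channel 90 (x) x 250 (y) mm; origin: centre of its underside. Three red inserts 74 x 74 mm, top 36 mm above the table, stand in it along y, 78 mm apart; two hold other tool holders, tops 117 mm above the table. To clear these, grip along the rack's x.
- pocket_mouth (a point): Centre of the mouth of the empty pocket: a 33 mm hole through the 30 mm thick insert, at its top. Fully home, the holder's flange lies on the insert and its lower end is 24 mm below the mouth.
- holder_b: A tool holder standing in the rack, to be left alone. Origin at its lower end.
- holder_c: The other tool holder standing in the rack, to be left alone. Origin at its lower end.
- wrench: Loose wrench lying on the table; bystander.
- nut: Loose steel collet ring, 34 mm across, 18 mm high, on the table between fixture and rack; bystander.
- cleaner: White bottle, 150 mm high, on the table; bystander.
- mallet: Hammer lying beyond the rack; bystander.
- pen_cup: Grey cup, 90 mm high, beyond the rack's right end; bystander.
- pin_seat (a point): Point on the pawl's tail, 62 mm from the pivot, 96 mm above the fixture's underside. Here stands an upright steel pin 12 mm thick, 84 to 108 mm high, set anywhere within 5 mm either way along the pawl's x: find it by touch. Push it towards the pawl's +x: 9 to 10 mm frees the wheel, some 2 mm more meets the stop. It resists with 2 to 6 N; over 11 N on the pin bends the pawl.

How it is judged:
By the outcome, as a careful person would: the job done as asked, in the order asked, and still so for the second after the job is handed in, with the robot touching nothing.
It also fails if it takes over 72 s, if anything falls off the work surface, if the arm or the gripper's body presses on something with over 40 N, if the wrist force passes 120 N, or if a joint passes its speed limit or range.

ROBOT

A 7-joint arm with a two-finger parallel gripper is mounted at the origin on the work surface. World frame = base frame: x ahead of the robot, y to its left, z up, the work surface at z = 0. Lengths are in m, angles in rad, forces in N, time in s.
With the tool pointing down it reaches from about 0.425 to 0.925 m from the base axis. Payload 6.8 kg.
Tool frame: the origin (TCP) lies on the front face of the gripper's body, between the roots of the fingers; the fingertips stand 73 mm ahead of it and the grasp point (between the pads) lies 54 mm ahead of it (env.nose_length is the distance from the TCP to the fingertips, in m); z points along the fingers, y is the line along which they close (so a half turn about z gives the same grasp; the last joint's range is limited). The gripper opens to 85 mm and grips with 20 to 120 N. Pads are 22 mm wide; open, the fingers measure 114 mm over their backs; the gripper's body (76 mm by 85 mm) begins 54 mm behind the grasp point. The pads swing forward as they close: fully open they stand 13 mm farther back than shut.
Start: joints at [-1.34, 0.477, 0.022, 1.555, -0.011, 1.109, -0.083], TCP at [0.224, 0.637, 0.304] pointing down, gripper open.
Joint ranges: [-2.96, 2.96], [-0.34, 2.1], [-1.41, 1.46], [0.24, 2.44], [-1.37, 4.51], [0.17, 1.92], [-2.96, 2.96]. Speed limits (rad/s): [2.39, 2.39, 3.14, 3.14, 3.14, 3.14, 3.14].

INTERFACE

Orientations are given as a unit quaternion [w, x, y, z].
In Python, from cell import env, kin, camera, calibration, job gives the robot as it stands. The module is installed in compiled form; this text tells all that it offers. Calls block until the motion is done:
- env.reach(position, orientation): joint-space move of the TCP to a pose.
- env.movel(position, velocity=0.15, rot=None, stop_force=None): straight line of the TCP; rot=None keeps the orientation; velocity is the mean speed in m/s. With stop_force (N) it stops when the force on the tool has changed by that much, and returns True; else False.
- env.goto_joints(angles): joint-space move.
- env.grip(opening, f_grip=None): finger opening in m; f_grip is the grip in N (None keeps the last); returns when the fingers have stopped.
- env.dwell(seconds).
- kin.inverse_kinematics(position, orientation): joint angles nearest the present ones, or None.
- env.get_state(): the state.
- camera(name): name is "scene" or "top" or "wrist"; returns (picture, depth): 400x640x3 uint8, blue, green, red; 400x640 float32, m along the optical axis (not along the pixel's ray), 0 where there is no reading.
- calibration(name): a dict with "fx", "fy", "cx", "cy" (pixels), "rvec" (rotation vector, rad) and "tvec" (3), from world to camera coordinates, as OpenCV has them. Camera axes: x right, y down, z forward; pixel columns grow to the right and rows downward; lengths in m; the calibration is good to about 2 mm. A picture is of the moment at which its call begins: read the wrist's pose just before it. calibration takes no time and is no camera call; for the wrist camera it gives the pose at the moment of the call.
A pose or a line that the arm cannot do raises env.PlanningError and nothing moves.
- job.job_done(): hands the job in; it is judged then, once.
The state is a dict: "time": time; "qpos": joint angles; "joint_velocities": joint speeds; "joint_torque": joint torques, N m; "tcp_pos": TCP position; "orientation": TCP orientation; "force": force on the tool from outside, world axes, zero at the start; "torque": the same for the moment, N m; "opening": finger opening in m; "gripper_force": force on a finger pad.
Only numpy, scipy, OpenCV 4.12 (cv2) and the standard library are available. Lean on these libraries where they do the work, as an engineer would, in place of code of your own. Each camera call takes 0.05 s, during which the arm holds its last target. There are 200 camera calls.

## Working session

There is one attempt and no reset: what is moved stays moved. The work goes in short steps, each a Python script; the robot and the scene stay as the last script left them, time stands still between calls to the robot, and variables do not carry over. Pictures are saved under pics/ and viewed, at most 10 in all, crops included, and the job is handed in when it is done.

```bash
mkdir -p pics
cat > h.py <<'E'
import numpy as np, cv2
from cell import env, kin, camera, calibration, job
def cal(n):
    c=calibration(n); R=cv2.Rodrigues(np.array(c["rvec"],float))[0]; t=np.array(c["tvec"],float).ravel(); return c,R,t
def cloud(d,cal_):
    c,R,t=cal_; v,u=np.mgrid[0:400,0:640]
    P=np.stack([(u-c["cx"])/c["fx"]*d,(v-c["cy"])/c["fy"]*d,d],-1)
    W=(P-t)@R; W[d<=0]=np.nan; return W
def ray(u,v,z,cal_):
    c,R,t=cal_; o=-R.T@t; r=R.T@np.array([(u-c["cx"])/c["fx"],(v-c["cy"])/c["fy"],1.]); return o+r*(z-o[2])/r[2]
E
python3 - <<'E'
from h import *
for n in ("top","scene"):
    k=cal(n); p,d=camera(n); cv2.imwrite(f"pics/{n}0.png",p); np.savez(f"{n}0.npz",p=p,d=d,W=cloud(d,k)); print(n,k[0],-k[1].T@k[2])
s=env.get_state(); print(s)
E
```

```text
top {'fx': 486.723934876406, 'fy': 486.723934876406, 'cx': 323.19440975873, 'cy': 205.97868106004378, 'rvec': array([ 2.16055127, -2.22150417,  0.09506037]), 'tvec': array([-0.08611614,  0.53059164,  1.60698869])} [ 0.4104217  -0.07614446  1.6422887 ]
scene {'fx': 363.9403752334413, 'fy': 363.9403752334413, 'cx': 320.13589895645816, 'cy': 201.82235211411594, 'rvec': array([ 2.20507814,  0.52676614, -0.26374861]), 'tvec': array([-0.44742451, -0.13844853,  1.22730653])} [ 0.87807587 -0.71800022  0.66264354]
{'time': 0.1, 'qpos': array([-1.34010699,  0.4777318 ,  0.02235392,  1.55635442, -0.01148956,
        1.1093373 , -0.08310466]), 'joint_velocities': array([-0.00019412, -0.00434003, -0.0014499 , -0.00308764, -0.00143262,
       -0.00154706, -0.00273196]), 'joint_torque': array([-1.58984412e-02, -5.97554433e+01,  1.59888446e+00, -2.82395518e+01,
        6.83061284e-03, -2.59637012e-02, -2.48307420e-03]), 'tcp_pos': array([0.22420347, 0.63622613, 0.30301267]), 'orientation': array([-7.44162705e-05,  1.68580730e-01,  9.85687482e-01, -8.47981224e-04]), 'force': array([ 0.00655032, -0.28303947,  0.65017246]), 'torque': array([ 0.01869803, -0.04779047, -0.00019752]), 'gripper_force': 0.0, 'opening': 0.08518709269311857}
```

View pics/top0.png

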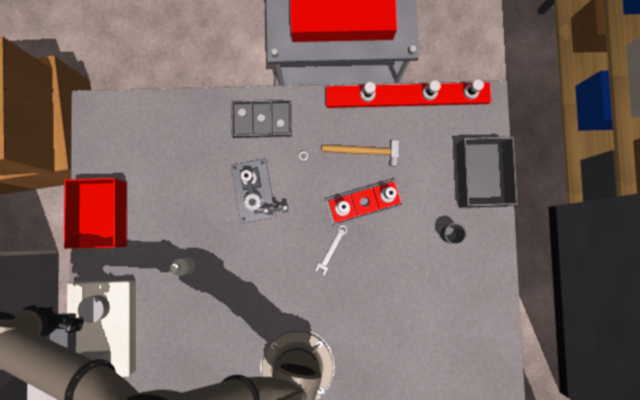

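View pics/scene0.png

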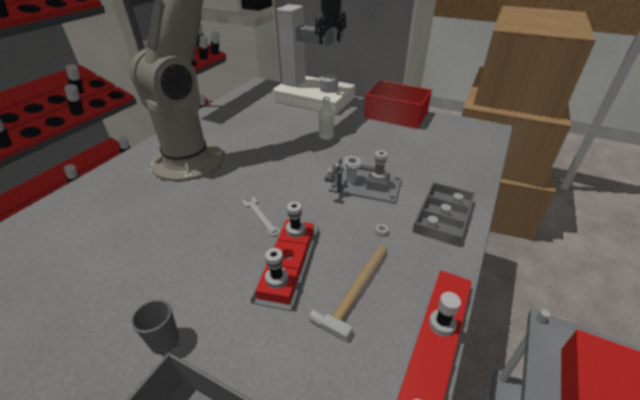

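The top view shows the fixture at about (253,190), with the holder at (248,176), the wheel at (252,202) and the pawl's tail at (280,207). The rack is at (364,201) with its empty pocket in the middle. In the scene view the holder stands at (380,160) and the rack at (285,260). Next I'll look closer with the wrist camera.

Run:
```python
from h import *
k=cal("top")
for u,v,z in ((253,190,.01),(248,176,.1),(252,202,.085),(364,201,.036),(280,207,.09)): print(ray(u,v,z,k))
f=ray(253,190,.05,k); r=ray(364,201,.05,k)
s=env.get_state(); c=cal("wrist"); print("cam in tool at start", -c[1].T@c[2]-s["tcp_pos"], c[1])
q=[0,1,0,0]
for n,p in (("f",f),("r",r)):
    for x in ((p[0]-.06,p[1],.36),):
        try: env.reach(x,[0,.7071068,.7071068,0])
        except Exception as e: print(e); continue
        env.dwell(.2)
        k=cal("wrist"); pic,d=camera("wrist"); s=env.get_state()
        cv2.imwrite(f"pics/w{n}.png",pic); np.savez(f"w{n}.npz",p=pic,d=d,R=k[1],t=k[2]); 
        import pickle; pickle.dump(k,open(f"w{n}.pkl","wb"))
        print(n,s["time"],s["tcp_pos"],-k[1].T@k[2], k[1].round(2),k[0])
```

```text
[0.58904268 0.13358176 0.01      ]
[0.6244343  0.13710991 0.1       ]
[0.54228356 0.12783155 0.085     ]
[ 0.53966745 -0.23631066  0.036     ]
[0.52341111 0.03823244 0.09      ]
cam in tool at start [-0.07171072  0.02591954  0.07089389] [[ 0.33166109  0.94339496 -0.00262036]
 [ 0.90094189 -0.31590991  0.2974973 ]
 [ 0.27982965 -0.10102907 -0.95471906]]
f 2.475 [0.52461683 0.12899934 0.35989724] [0.52483904 0.20604123 0.43075785] [[ 1.    0.   -0.  ]
 [ 0.   -0.95  0.3 ]
 [-0.   -0.3  -0.95]] {'fx': 296.2111986192567, 'fy': 296.2111986192567, 'cx': 325.6794677512729, 'cy': 200.9833743420729, 'rvec': array([-2.83752587e+00, -3.40915294e-03,  2.54862790e-03]), 'tvec': array([-0.52435407,  0.06624794,  0.4734188 ])}
r 4.1 [ 0.47901222 -0.23405646  0.35990666] [ 0.4793235  -0.15700522  0.43080739] [[ 1.    0.   -0.  ]
 [ 0.   -0.95  0.3 ]
 [-0.   -0.3  -0.95]] {'fx': 296.2111986192567, 'fy': 296.2111986192567, 'cx': 325.6794677512729, 'cy': 200.9833743420729, 'rvec': array([-2.83781675e+00, -4.45504089e-03,  2.32474829e-03]), 'tvec': array([-0.47798539, -0.28026627,  0.36466074])}
```

View pics/wf.png

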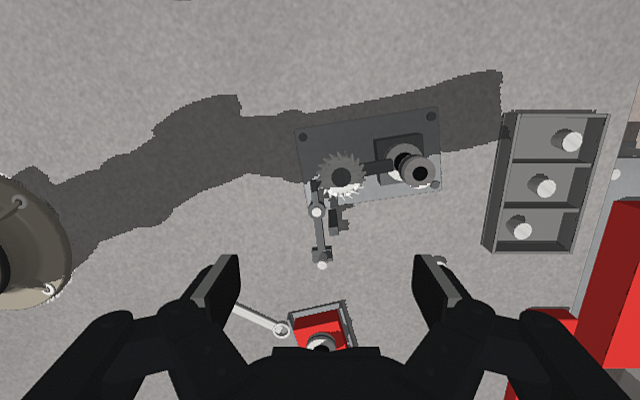

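View pics/wr.png

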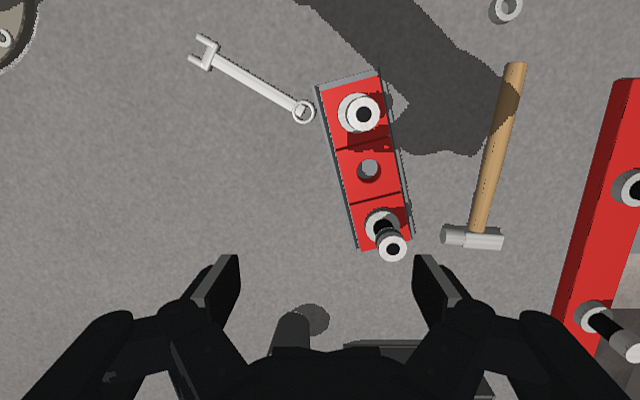

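The fixture view shows the holder nut at (415,173), the wheel cap at (342,177), the pawl pivot at (317,211) and the pin at (322,265). In the rack view the empty pocket is at (369,169) between nuts at (363,113) and (392,249). The next step is to measure these from depth.

```bash
cat > m.py <<'E'
from h import *
import pickle
def fitc(P):  # circle fit of xy hull
    h=cv2.convexHull((P[:,:2]*1e4).astype(np.float32)); return P[:,:2].mean(0), np.array(cv2.minEnclosingCircle(h)[0])/1e4, cv2.minEnclosingCircle(h)[1]/1e4
def reg(W,u,v,r,z0,z1):
    vv,uu=np.mgrid[0:400,0:640]; m=(abs(uu-u)<r)&(abs(vv-v)<r)&(W[...,2]>z0)&(W[...,2]<z1); return W[m]
E
python3 - <<'E'
from m import *
np.set_printoptions(precision=4,suppress=True)
F=np.load("wf.npz");kf=pickle.load(open("wf.pkl","rb"));W=cloud(F["d"],kf)
print("table z",np.nanmedian(W[20:60,300:400,2]))
for n,u,v,r,a,b in (("holder",415,173,25,.116,.13),("cap",342,177,20,.0845,.092),("wheel",342,177,32,.078,.0845),("pin",322,265,14,.1,.115),("pivot",317,211,12,.084,.12),("plate",368,150,90,.008,.016),("block",400,160,40,.038,.046),("arm",378,168,16,.062,.075),("tail",320,240,22,.076,.088)):
    P=reg(W,u,v,r,a,b); 
    if len(P)>3:
        q=cv2.minAreaRect((P[:,:2]*1e4).astype(np.float32)); print(n,len(P),np.median(P[:,2]).round(4),*fitc(P),"rect",np.array(q[0])/1e4,np.array(q[1])/1e4,q[2])
R=np.load("wr.npz");kr=pickle.load(open("wr.pkl","rb"));W=cloud(R["d"],kr);p=R["p"].astype(int)
print("table",np.nanmedian(W[150:200,200:260,2]))
for n,u,v in (("b",363,113),("c",392,249)):
    P=reg(W,u,v,24,.112,.125); print(n,len(P),np.median(P[:,2]),*fitc(P))
red=(p[...,2]>120)&(p[...,1]<90)&(W[...,2]>.03)&(W[...,2]<.042)
red[:,:300]=0;red[:,430:]=0
P=W[red];q=cv2.minAreaRect((P[:,:2]*1e4).astype(np.float32));print("red",len(P),np.median(P[:,2]),np.array(q[0])/1e4,np.array(q[1])/1e4,q[2])
# pocket hole by colour
hole=((p[...,2]-p[...,1]<60)).astype(np.uint8); hole[:150]=0;hole[190:]=0;hole[:,:350]=0;hole[:,390:]=0
n,l,st,ce=cv2.connectedComponentsWithStats(hole)
for i in range(1,n):
    if st[i,4]>20: print(st[i],ce[i],ray(*ce[i],.036,kr))
cn=max(cv2.findContours(hole,0,1)[0],key=len)[:,0].astype(float); pts=np.array([ray(u,v,.036,kr) for u,v in cn]);print(fitc(pts))
a=cv2.resize(F["p"][90:290,280:460],None,fx=4,fy=4,interpolation=2)[:600] if 0 else cv2.resize(F["p"][130:280,290:450],(800,750))[:, :]
cv2.imwrite("pics/cf.png",cv2.resize(a,(640,600)))
E
```

```text
table z 0.0006395145818726823
holder 828 0.1236 [0.622  0.1421] [0.623  0.1413] 0.017024842834472656 rect [0.6228 0.1416] [0.033  0.0332] 86.47309112548828
cap 443 0.0872 [0.5425 0.1286] [0.5423 0.129 ] 0.028274179077148437 rect [0.5431 0.1278] [0.0441 0.0454] 0.20945054292678833
wheel 1222 0.0836 [0.5398 0.1276] [0.5344 0.1209] 0.04053571166992188 rect [0.5342 0.1254] [0.0768 0.0589] 23.390989303588867
pin 101 0.1082 [0.5198 0.0253] [0.5198 0.0241] 0.006442931365966797 rect [0.52   0.0245] [0.0115 0.0126] 84.19104766845703
pivot 257 0.0852 [0.5127 0.0849] [0.5131 0.0842] 0.015409356689453126 rect [0.5123 0.0842] [0.0286 0.0212] 70.75342559814453
plate 6740 0.0126 [0.5815 0.1487] [0.5861 0.1359] 0.1144358154296875 rect [0.5867 0.1344] [0.2005 0.1222] 9.104736328125
block 720 0.0425 [0.6155 0.1506] [0.623  0.1413] 0.04188314208984375 rect [0.6229 0.1413] [0.0602 0.0602] 9.088726997375488
arm 397 0.07 [0.5885 0.1377] [0.5882 0.1371] 0.019357403564453125 rect [0.5884 0.1371] [0.0372 0.0164] 11.161471366882324
tail 555 0.0847 [0.5207 0.0449] [0.5191 0.0444] 0.031145248413085937 rect [0.5235 0.0436] [0.0599 0.0318] 85.65177154541016
table 0.0009975299655292833
b 892 0.11778623490082907 [ 0.5164 -0.1618] [ 0.5165 -0.162 ] 0.016782843017578125
c 635 0.11763570678852787 [ 0.5562 -0.3111] [ 0.5571 -0.3121] 0.01713967590332031
red 4683 0.036617072149056594 [ 0.5369 -0.238 ] [0.074  0.2297] 14.955037117004395
[357 159  21  22 338] [367.0059 168.7337] [ 0.5345 -0.2349  0.036 ]
(array([ 0.5342, -0.2358]), array([ 0.5359, -0.2368]), 0.015651551818847656)
```

View pics/cf.png

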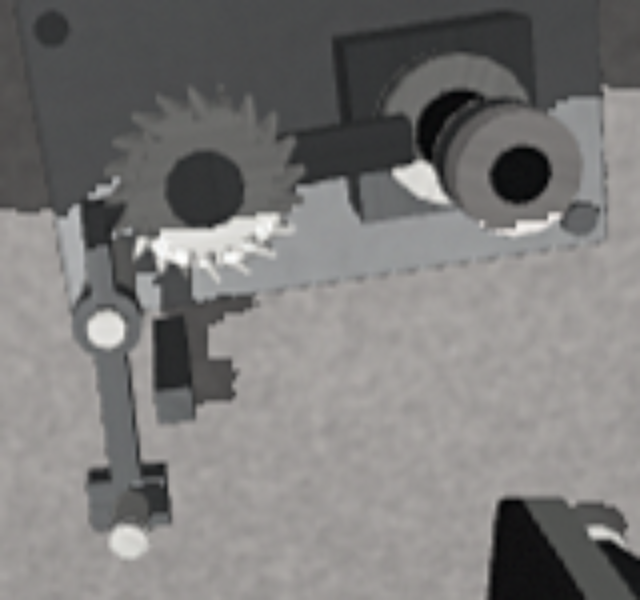

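The crop shows the pin's white top at (128,542), the pivot at (107,328) and the arm over the flange at about (400,140). The measured heights and sizes match those given, so I'll touch the pin with closed fingers from its −x side.

```bash
cat >> h.py <<'E'
np.set_printoptions(precision=4,suppress=True)
def quat(a): # tool down, tool x at world angle a
    return [0,np.cos(a/2),np.sin(a/2),0]
phi=0.122; d=np.array([np.cos(phi),np.sin(phi),0])
pin=np.array([.5200,.0244,.0])
def st(m=""):
    s=env.get_state(); print(m,round(s["time"],2),s["tcp_pos"],"F",s["force"]); return s
E
python3 - <<'E'
from h import *
best=None
for a in (phi,phi+np.pi):
    q=kin.inverse_kinematics(pin-.034*d+[0,0,.164],quat(a)); print(a,q)
    if q is not None:
        c=max(abs(np.array(q)-env.get_state()["qpos"])); 
        if best is None or c<best[0]: best=(c,a)
a=best[1]; print("a",a); open("a.txt","w").write(str(a))
env.grip(0.0)
env.reach(pin-.034*d+[0,0,.25],quat(a)); 
env.movel(pin-.034*d+[0,0,.164],velocity=.1); env.dwell(.3); st("start")
hit=env.movel(pin-.008*d+[0,0,.164],velocity=.012,stop_force=1.3); s=st(hit)
print("gap along d to pin est", (pin-s["tcp_pos"])@d, s["opening"])
E
```

```text
0.122 [-0.8679  0.5258  0.9     2.1598 -0.6242  0.7379 -0.9987]
3.263592653589793 [-0.5029  0.3898  0.4053  2.1399 -0.2483  0.6557  1.766 ]
a 3.263592653589793
start 7.25 [0.4864 0.0203 0.1644] F [ 0.4989  0.5473 -0.2039]
True 8.63 [0.5031 0.0223 0.1636] F [-0.2214  0.613  -0.3925]
gap along d to pin est 0.017044696365469392 0.0001025082391138286
```

Run:
```python
from h import *
s=st(); p0=np.array([.5031,.0223,.164]); 
base=np.array([.4989,.5473,-.2039])
for k in (.002,.005,.007,.008,.0085,.009):
    hit=env.movel(p0+k*d,velocity=.01,stop_force=5.5); s=env.get_state()
    F=-(s["force"]-base)@d; print(k,hit,"adv %.4f F %.2f t %.2f"%((s["tcp_pos"]-p0)@d,F,s["time"]), s["force"])
    if hit or F>7.5: break
kw=cal("wrist");p,dd=camera("wrist"); cv2.imwrite("pics/push.png",p); np.savez("push.npz",p=p,d=dd,W=cloud(dd,kw))
```

```text
8.63 [0.5031 0.0223 0.1636] F [-0.2214  0.613  -0.3925]
0.002 False adv 0.0011 F 4.74 t 9.00 [-4.2752  0.5335 -0.1869]
0.005 False adv 0.0039 F 5.45 t 9.45 [-4.8121 -0.8811  0.0959]
0.007 False adv 0.0057 F 6.80 t 9.80 [-6.0841 -1.6042  0.6256]
0.008 False adv 0.0068 F 5.59 t 10.05 [-4.9959 -0.6066  0.5146]
0.0085 False adv 0.0072 F 6.20 t 10.30 [-5.4685 -1.6991  1.7312]
0.009 False adv 0.0077 F 5.94 t 10.55 [-5.2252 -1.5817  0.7146]
```

View pics/push.png

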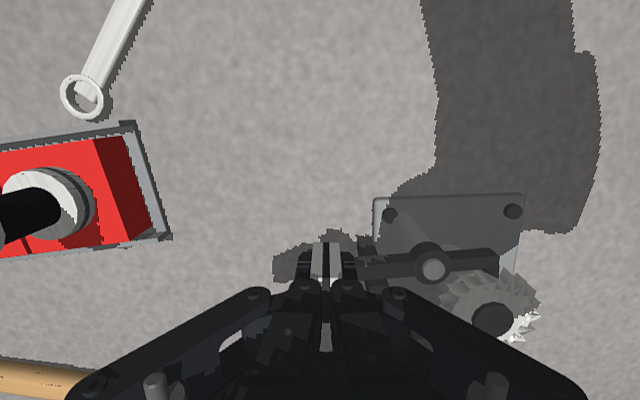

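The pawl is moving with about 6 N on the pin. The view shows the pivot at (433,268) and the wheel at (495,318), and the arm itself is out of frame, so I'll track it from the fixed cameras' depth.

```bash
cat >> h.py <<'E'
S=np.array([.5422,.1286])
def armang(names=("scene","top","wrist")):
    o=[]
    for n in names:
        k=cal(n); W=cloud(camera(n)[1],k).reshape(-1,3); r=np.hypot(*(W[:,:2]-S).T)
        m=(r>.036)&(r<.064)&(W[:,2]>.060)&(W[:,2]<.0745); a=np.arctan2(*(W[m][:,:2]-S).T[::-1])-.159
        a=a[(a>-.4)&(a<1.8)]; o.append((n,len(a),round(float(np.median(a)),2) if len(a) else None))
    return o
E
python3 - <<'E'
from h import *
p0=np.array([.5031,.0223,.164]); base=np.array([.4989,.5473,-.2039])
print(armang())
for c in (.0098,.0103,.0106):
    hit=env.movel(p0+c*d,velocity=.01,stop_force=3); env.dwell(.3); s=env.get_state()
    F=-(s["force"]-base)@d; print(c,hit,"adv %.4f F %.2f t %.2f"%((s["tcp_pos"]-p0)@d,F,s["time"]), s["force"], armang())
    if hit or F>8: break
E
```

```text
[('scene', 52, -0.11), ('top', 38, -0.08), ('wrist', 0, None)]
0.0098 False adv 0.0085 F 6.01 t 11.30 [-5.2815 -1.6537 -0.3876] [('scene', 49, -0.11), ('top', 39, -0.06), ('wrist', 0, None)]
0.0103 False adv 0.0090 F 7.33 t 12.00 [-6.7093 -0.931   0.0809] [('scene', 50, -0.13), ('top', 40, -0.06), ('wrist', 0, None)]
0.0106 False adv 0.0093 F 7.38 t 12.70 [-6.6782 -1.584   0.0451] [('scene', 50, -0.12), ('top', 39, -0.06), ('wrist', 0, None)]
```

Run:
```python
from h import *
p0=np.array([.5031,.0223,.164]); base=np.array([.4989,.5473,-.2039])
for c in (.0109,.0112,.0115,.0118):
    hit=env.movel(p0+c*d,velocity=.01,stop_force=1.8); env.dwell(.35); s=env.get_state()
    F=-(s["force"]-base)@d; A=armang(("scene","top")); print(c,hit,"adv %.4f F %.2f t %.2f"%((s["tcp_pos"]-p0)@d,F,s["time"]), s["force"], A)
    if hit or F>8.3 or A[1][2] is None or A[1][2]>.02: break
```

```text
0.0109 False adv 0.0096 F 6.22 t 13.45 [-5.5673 -1.0789 -0.7671] [('scene', 51, -0.13), ('top', 41, -0.04)]
0.0112 False adv 0.0098 F 6.43 t 14.15 [-5.7601 -1.272   0.8582] [('scene', 50, -0.13), ('top', 43, -0.07)]
0.0115 False adv 0.0102 F 6.15 t 14.85 [-5.5869 -0.3642  0.9021] [('scene', 49, -0.13), ('top', 43, -0.05)]
0.0118 False adv 0.0106 F 7.11 t 15.55 [-6.4543 -1.2042 -0.1431] [('scene', 50, -0.13), ('top', 45, -0.06)]
```

Run:
```python
from h import *
p0=np.array([.5031,.0223,.164]); base=np.array([.4989,.5473,-.2039])
for c in np.arange(.0120,.0134,.0002):
    hit=env.movel(p0+c*d,velocity=.005,stop_force=1.8); env.dwell(.2)
    Fs=[]
    for i in range(4): s=env.get_state();Fs.append(-(s["force"]-base)@d); env.dwell(.02)
    F=np.mean(Fs); A=armang(("scene","top")); print("%.4f"%c,hit,"adv %.4f F %.2f t %.2f"%((s["tcp_pos"]-p0)@d,F,s["time"]), A)
    if hit or F>8 or A[1][2] is None or A[1][2]>.02: break
```

```text
0.0120 False adv 0.0107 F 6.24 t 16.15 [('scene', 50, -0.12), ('top', 39, -0.08)]
0.0122 False adv 0.0109 F 6.64 t 16.77 [('scene', 50, -0.12), ('top', 43, -0.06)]
0.0124 False adv 0.0112 F 5.87 t 17.38 [('scene', 50, -0.12), ('top', 39, -0.07)]
0.0126 False adv 0.0114 F 6.23 t 18.00 [('scene', 52, -0.12), ('top', 41, -0.08)]
0.0128 False adv 0.0115 F 6.39 t 18.62 [('scene', 50, -0.13), ('top', 41, -0.07)]
0.0130 False adv 0.0128 F 4.25 t 19.23 [('scene', 52, 0.15), ('top', 42, 0.23)]
```

The arm has let go and is swinging open. I'll hold the pawl where it is.

Run:
```python
from h import *
base=np.array([.4989,.5473,-.2039])
for i in range(7):
    env.dwell(.5); s=env.get_state(); print(round(s["time"],2),"F %.2f"%(-(s["force"]-base)@d),armang(("scene","top")))
```

```text
19.85 F 4.90 [('scene', 47, 0.5), ('top', 42, 0.56)]
20.45 F 4.61 [('scene', 37, 0.81), ('top', 39, 0.88)]
21.05 F 4.29 [('scene', 25, 1.11), ('top', 41, 1.19)]
21.65 F 4.01 [('scene', 18, 1.38), ('top', 47, 1.41)]
22.25 F 4.65 [('scene', 20, 1.39), ('top', 45, 1.41)]
22.85 F 5.34 [('scene', 19, 1.39), ('top', 41, 1.42)]
23.45 F 5.08 [('scene', 19, 1.39), ('top', 45, 1.42)]
```

```bash
cat >> h.py <<'E'
H=np.array([.6228,.1414,0]); PK=np.array([.5365,-.2370,0]); A=np.pi/2+.261
E
python3 - <<'E'
from h import *
s=env.get_state(); p=s["tcp_pos"]
env.movel(p-.03*d,velocity=.06); env.movel(p-.03*d+[0,0,.10],velocity=.15)
env.grip(.062)
print(armang(("top",)))
env.reach(H+[0,0,.27],quat(A)); 
hit=env.movel(H+[0,0,.162],velocity=.1,stop_force=6); env.dwell(.1); st(hit)
if not hit:
    env.grip(.0,60); s=st("gripped"); print(s["opening"],s["gripper_force"],s["torque"])
    env.dwell(.2); s0=st()
E
```

```text
[('top', 41, 1.41)]
False 28.26 [0.6232 0.1415 0.1627] F [-0.3095  0.2327  0.2325]
gripped 28.62 [0.6232 0.1415 0.1626] F [0.5928 0.1905 3.6068]
0.032880801731486914 59.35663640499115 [0.0563 0.0765 0.0165]
 28.82 [0.6232 0.1415 0.1625] F [-0.6303  1.1015  5.6482]
```

Run:
```python
from h import *
p=env.get_state()["tcp_pos"]
hit=env.movel(p+[0,0,.03],velocity=.05,stop_force=25); s=st(hit); 
env.movel(p+[0,0,.15],velocity=.15); env.dwell(.2); s=st("up"); print(s["opening"],s["gripper_force"])
off=p-H; off[2]=0; print("off",off)
env.movel(PK+off+[0,0,.29],velocity=.2); env.dwell(.2); s=st("over")
k=cal("wrist");pic,dd=camera("wrist"); cv2.imwrite("pics/over.png",pic)
k2=cal("scene");pc,d2=camera("scene");W=cloud(d2,k2)
# holder points seen by scene camera
m=(W[...,2]>.11)&(W[...,2]<.3)&(np.hypot(W[...,0]-PK[0],W[...,1]-PK[1])<.05)
P=W[m]; print("lowest",np.percentile(P[:,2],[1,5]))
cv2.imwrite("pics/over_s.png",cv2.resize(pc[100:300,180:400],(660,600)))
```

```text
False 29.58 [0.6229 0.1416 0.1924] F [-0.0788  0.5988 -4.6844]
up 30.73 [0.6227 0.1415 0.3114] F [ 0.5412  0.6852 -4.096 ]
0.03253963716281556 59.91304636001587
off [0.0004 0.0001 0.    ]
over 33.02 [ 0.5371 -0.2363  0.29  ] F [-0.6627  1.4623 -5.7755]
lowest [0.1515 0.1743]
```

View pics/over_s.png

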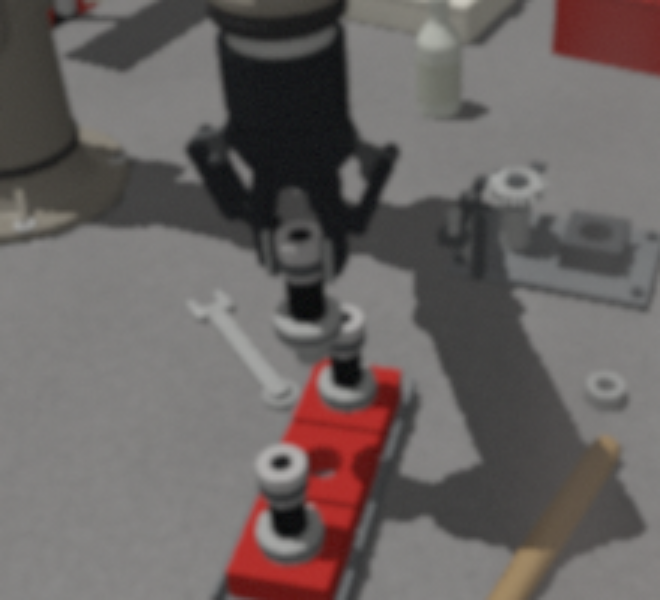

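View pics/over.png

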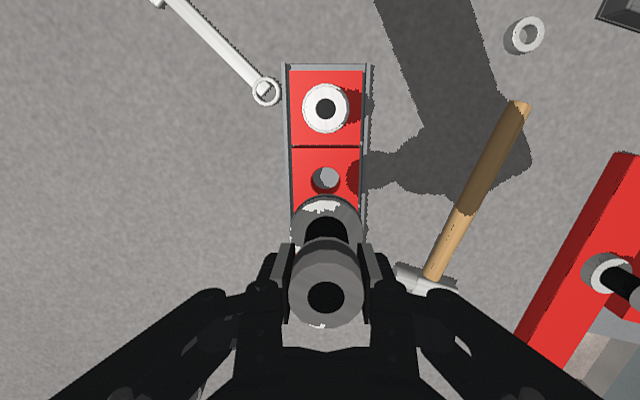

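The scene crop shows the holder hanging upright in the gripper. The wrist view shows the empty hole at (326,181), in line with the nut at (326,290). Next I'll check the hole once more and lower the holder.

Run:
```python
from h import *
k=cal("wrist"); p=cv2.imread("pics/over.png").astype(int)
hole=((p[...,2]-p[...,1])<60).astype(np.uint8); sub=np.zeros_like(hole); sub[162:197,308:345]=hole[162:197,308:345]
cn=max(cv2.findContours(sub,0,1)[0],key=len)[:,0]; (c,r)=cv2.minEnclosingCircle(np.array([ray(u,v,.036,k)[:2]*1e4 for u,v in cn],np.float32)); print("hole",np.array(c)/1e4,r/1e4)
env.movel([PK[0]+.0002,PK[1]-.0003,.192],velocity=.12); env.dwell(.1); st("above")
hit=env.movel([PK[0]+.0002,PK[1]-.0003,.162],velocity=.03,stop_force=5); s=st(hit)
if not hit:
    hit=env.movel([PK[0]+.0002,PK[1]-.0003,.153],velocity=.012,stop_force=5); s=st(hit)
```

```text
hole [ 0.5356 -0.2345] 0.014773324584960938
above 34.19 [ 0.5372 -0.2376  0.1929] F [ 0.5803 -0.591  -4.1554]
False 35.34 [ 0.5368 -0.2374  0.1622] F [ 0.3361  0.4897 -4.9722]
True 35.86 [ 0.5368 -0.2373  0.1565] F [ 0.7242 -0.0983  5.4288]
```

The holder stopped at the expected height of 0.1565 m with a light contact force. I'll release it, retreat and check.

Run:
```python
from m import *
env.dwell(.2); env.grip(.044); env.dwell(.2); env.grip(.065); s=st("open"); p=s["tcp_pos"]
env.movel(p+[0,0,.17],velocity=.12); env.movel([.4771,-.2341,.36],velocity=.15,rot=quat(np.pi/2)); env.dwell(.2)
k=cal("wrist");pic,d_=camera("wrist");W=cloud(d_,k); cv2.imwrite("pics/fin.png",pic)
for n,c in (("b",(.5165,-.162)),("new",PK[:2]),("c",(.557,-.3121))):
    r=np.hypot(W[...,0]-c[0],W[...,1]-c[1]); P=W[(r<.03)&(W[...,2]>.11)&(W[...,2]<.13)]; Q=W[(r<.04)&(W[...,2]>.045)&(W[...,2]<.06)]
    print(n,len(P),np.median(P[:,2]),*fitc(P),"flange",np.median(Q[:,2]),fitc(Q)[1:])
print(armang(("top","scene"))); st()
```

```text
open 36.88 [ 0.5357 -0.2365  0.1552] F [ 0.0803  0.3273 -0.4755]
b 899 0.11774677376527506 [ 0.5162 -0.1618] [ 0.5163 -0.1621] 0.01682221221923828 flange 0.05261114006079338 (array([ 0.5161, -0.162 ]), 0.024032705688476562)
new 757 0.1176951362015349 [ 0.5362 -0.2364] [ 0.5367 -0.2373] 0.016815438842773436 flange 0.05253202256154507 (array([ 0.5363, -0.2367]), 0.024054798889160157)
c 439 0.11752429567352692 [ 0.5537 -0.3068] [ 0.5567 -0.312 ] 0.016716400146484376 flange 0.052511053529137 (array([ 0.5565, -0.3119]), 0.024140150451660156)
[('top', 43, 1.42), ('scene', 19, 1.39)]
 39.4 [ 0.4773 -0.2341  0.3597] F [-0.0491  0.5519  0.294 ]
```

View pics/fin.png

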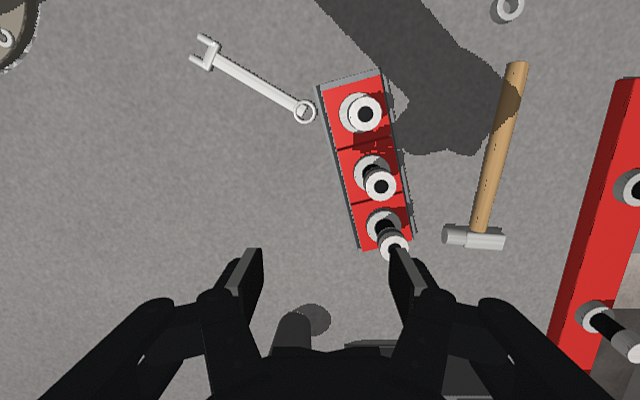

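The view shows the holder at (380,185) in the middle pocket. It stands upright, with its top at 117.7 mm and its flange at the same height as its neighbours, and holder_b, holder_c, wrench and mallet are where they were.

```bash
python3 -c "
from h import *
print(job.job_done())"
```

```text
the job is handed in; nothing more can be done
None
```

The job is handed in after about 39 s of robot time: the pawl was held off with a felt force of at most about 7.4 N in the readings I took until the arm was fully open, and the tool holder now stands fully home and upright in the empty red pocket, released.

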